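# Put the mending thread away in its slotted rack

### The job

Put both spools of thread away in the low wooden rack: slide each one upright in at the front mouth, with its bottom flange under its top sheet and its waist in the slot, back to the cross slot and then sideways to the end of that slot which has the marker disc of its own colour. Leave both spools standing on the table there and leave everything else where it lies.

Things in the scene. Friction and masses are not known exactly. Their poses are not given: they have to be found in the camera images.
- thread_blue: wooden spool of dark blue thread standing upright, loose, about 18 g, 37 mm tall, two end flanges 28 mm across: lower one from 0 to 9 mm height, upper one 29 to 37 mm (grip this one, fingertips 22 mm or more above the table to pass over the rack); waist between them 12 to 16 mm thick. Origin: centre of its underside; z up along its axis
- thread_white: wooden spool of white thread standing upright, loose, about 18 g, 37 mm tall, two end flanges 28 mm across: lower one from 0 to 9 mm height, upper one 29 to 37 mm (grip this one, fingertips 22 mm or more above the table to pass over the rack); waist between them 12 to 16 mm thick. Origin: centre of its underside; z up along its axis
- thread_rack: low wooden rack fixed to the table, 110 mm deep (x), 170 mm wide (y), 18 mm high: a 4 mm sheet, underside 14 mm above the bare table, on side rails (|y| 75 to 85 mm) and a back rail (x 40 to 55 mm). A T-shaped slot 20 mm wide is cut through the sheet; a spool's flange cannot pass through it. Origin: on the table under its middle; mouth faces -x, y left, z up
- rack_mouth (a point): on the table under the middle of the slot's open mouth in the rack's front edge (rack frame x = -55, y = 0 mm). The mouth is 44 mm wide with rounded corners and narrows to the 20 mm entry lane within 12 mm; the lane runs along rack x, at y = 0, to the cross slot. Axes as the rack's
- rack_cross (a point): on the table where the entry lane meets the middle of the cross slot (rack frame x = +15, y = 0 mm). The cross slot is 20 mm wide, runs along rack y and has blind ends at y = +60 and -60 mm. Axes as the rack's
- dot_blue: dark blue marker disc, 18 mm across and 2 mm thick, fixed on top of the rack's back panel behind one end of the cross slot (which end it is changes). Origin: centre of its underside, at rack frame x = +42 mm, y = +52 or -52 mm, z = 18 mm; axes parallel to the rack's
- dot_white: white marker disc, 18 mm across and 2 mm thick, fixed on top of the rack's back panel behind one end of the cross slot (which end it is changes). Origin: centre of its underside, at rack frame x = +42 mm, y = +52 or -52 mm, z = 18 mm; axes parallel to the rack's
- home_blue (a point): the home of the blue spool: the point on the table, 27 mm in front of the blue marker disc (rack frame x = +15 mm, y = +52 or -52 mm), where the centre of the spool's underside belongs. It is on the cross slot's centre line, 8 mm before the slot's blind end
- home_white (a point): the home of the white spool: the point on the table, 27 mm in front of the white marker disc (rack frame x = +15 mm, y = +52 or -52 mm), where the centre of the spool's underside belongs. It is on the cross slot's centre line, 8 mm before the slot's blind end
- scissors: scissors with blue handles lying flat, 199 mm long in y, 87 mm in x, 9 mm high; a bystander. Origin: underside, middle
- binder_clip: black binder clip, 32x38x25 mm; a bystander. Origin: underside, middle
- token_stack: small stack of brass tokens, 26 mm across, 10 mm high; a bystander. Origin: underside, middle
- spare_knob: white spare timer knob, 44 mm across, 26 mm high; a bystander. Origin: underside, middle
- masking_tape: roll of masking tape lying flat, 96 mm across, 25 mm high; a bystander. Origin: underside, middle
Mind the look-alikes: they are no part of the job. What is shaped like the thread_blue but pink or red is not meant.

How it is judged:
By the outcome, as a careful person would: the job done as asked, in the order asked, and still so for the second after the job is handed in, with the robot touching nothing.
It also fails if it takes over 53 s, if anything falls off the work surface, if the arm or the gripper's body presses on something with over 40 N, if the wrist force passes 120 N, or if a joint passes its speed limit or range.

### The arm

A 6-joint arm with a two-finger parallel gripper is mounted at the origin on a cart in front of the work surface, level with it; the furniture and walls round the work are solid. World frame = base frame: x ahead of the robot, y to its left, z up, the work surface at z = 0. Lengths are in m, angles in rad, forces in N, time in s.
With the tool pointing down it reaches from about 0.275 to 1 m from the base axis. Payload 8.4 kg.
Tool frame: the origin (TCP) lies on the centre line of the jaws, within the pads' length; the fingertips stand 17 mm ahead of it and the grasp point (between the pads) lies 2 mm behind it (bot.tcp_to_tips is the z of the fingertips in the tool frame, in m); z points along the fingers, y is the line along which they close (so a half turn about z gives the same grasp; the last joint's range is limited). The gripper opens to 85 mm and grips with 20 to 120 N. Pads are 22 mm wide; open, the fingers measure 114 mm over their backs; the gripper's body (76 mm by 85 mm) begins 54 mm behind the grasp point. The pads swing forward as they close: fully open they stand 13 mm farther back than shut.
Start: joints at [-1.272, 0.353, 1.633, -0, 1.155, -0.002], TCP at [0.185, -0.597, 0.248] pointing down, gripper open.
Joint ranges: [-2.63, 2.63], [-0.92, 2.1], [0.06, 2.66], [-1.3, 4.44], [0, 2.69], [-3.02, 3.02]. Speed limits (rad/s): [2.22, 2.22, 2.79, 3.14, 3.14, 3.14].

### API

Orientations are given as a unit quaternion [x, y, z, w].
In Python, from workcell import bot, hand, kinematics, get_obs, vision, hand_in gives the robot as it stands. The module is installed in compiled form; this text tells all that it offers. Calls block until the motion is done:
- bot.reach(position, orientation): joint-space move of the TCP to a pose.
- bot.servo_line(position, ori=None, velocity=0.15): straight line of the TCP; ori=None keeps the orientation; velocity is the mean speed in m/s.
- bot.goto_joints(angles): joint-space move.
- hand.move_gripper(opening, strength=None): finger opening in m; strength is the grip in N (None keeps the last); returns when the fingers have stopped.
- bot.dwell(seconds).
- kinematics.solve_ik(position, orientation): joint angles nearest the present ones, or None.
- get_obs(): the state.
- vision.read_camera(name): name is "scene" or "top"; returns a dict with "frame" (420x560x3 uint8, red, green, blue), "intrinsics" (3x3 intrinsics, pixels), "view" (4x4, takes a point from world to camera coordinates). Camera axes: x right, y down, z forward; pixel columns grow to the right and rows downward; lengths in m; the calibration is good to about 2 mm. A picture is of the moment at which its call begins. There is no depth.
A pose or a line that the arm cannot do raises bot.IKError and nothing moves.
- hand_in(): hands the job in; it is judged then, once.
The state is a dict: "time_s": time; "joint_pos": joint angles; "joint_vel": joint speeds; "joint_efforts": joint torques, N m; "position": TCP position; "orientation": TCP orientation; "wrist_force": force on the tool from outside, world axes, zero at the start; "ft_torque": the same for the moment, N m; "gripper_width": finger opening in m; "grip_force": force on a finger pad.
Only numpy, scipy, OpenCV 4.12 (cv2) and the standard library are available. Lean on these libraries where they do the work, as an engineer would, in place of code of your own. Each camera call takes 0.05 s, during which the arm holds its last target. There are 200 camera calls.

## Working session

There is one attempt and no reset: what is moved stays moved. The work goes in short steps, each a Python script; the robot and the scene stay as the last script left them, time stands still between calls to the robot, and variables do not carry over. Pictures are saved under pics/ and viewed, at most 10 in all, crops included, and the job is handed in when it is done.

```bash
mkdir -p pics; python3 - <<'E'
from workcell import *
import cv2,numpy as np,pickle
d={}
for n in("top","scene"):
    c=vision.read_camera(n);d[n]=c
    cv2.imwrite(f"pics/{n}0.png",cv2.cvtColor(c["frame"],cv2.COLOR_RGB2BGR))
    print(n,np.round(c["intrinsics"],1).tolist(),np.round(c["view"],3).tolist())
pickle.dump(d,open("d0.pkl","wb"))
o=get_obs();print(o["time_s"],o["orientation"],o["gripper_width"],bot.tcp_to_tips)
E
```

```text
top [[504.1, 0.0, 281.1], [0.0, 504.1, 211.3], [0.0, 0.0, 1.0]] [[-0.016, -1.0, 0.0, 0.029], [-0.99, 0.016, -0.137, 0.534], [0.137, -0.002, -0.991, 1.282], [0.0, 0.0, 0.0, 1.0]]
scene [[516.8, 0.0, 277.9], [0.0, 516.8, 206.1], [0.0, 0.0, 1.0]] [[0.464, -0.886, -0.022, -0.235], [-0.509, -0.246, -0.825, 0.315], [0.725, 0.394, -0.564, 0.941], [0.0, 0.0, 0.0, 1.0]]
0.1 [ 9.88710624e-01  1.49836247e-01 -9.34160097e-05 -6.26940184e-04] 0.08541740648153658 0.017
```

View pics/top0.png

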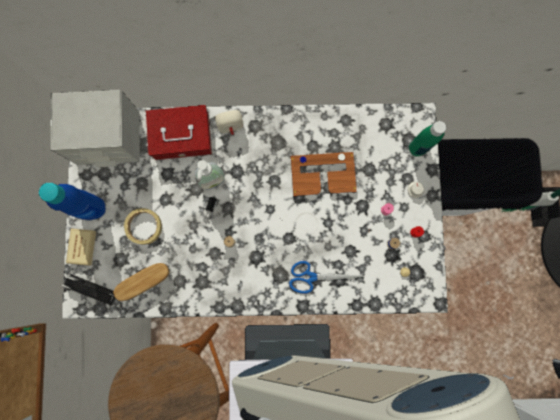

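View pics/scene0.png

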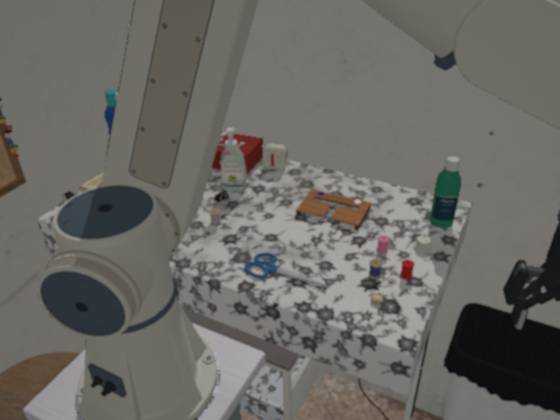

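The top view shows the rack at about (323,175), with the blue dot at (304,159) and the white dot at (341,157). A blue spool is near (393,245), and white candidates are near (405,271) and (229,240). I'll enlarge these areas.

```bash
python3 - <<'E'
import cv2,numpy as np
t=cv2.imread("pics/top0.png");s=cv2.imread("pics/scene0.png")
f=lambda a,x,y,w,h,k:cv2.resize(a[y:y+h,x:x+w],(w*k,h*k),interpolation=cv2.INTER_CUBIC)
a=f(t,375,180,65,100,6)[:600]; b=f(s,350,225,65,100,6)
cv2.imwrite("pics/c1.png",np.hstack([a,b]))
a=f(t,285,145,80,55,5); b=f(s,290,180,80,55,5)
c=np.hstack([f(t,205,220,40,30,10),f(s,195,195,40,30,10)])
cv2.imwrite("pics/c2.png",np.vstack([np.hstack([a,b]),c]))
E
```

```text
(no output)
```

View pics/c1.png

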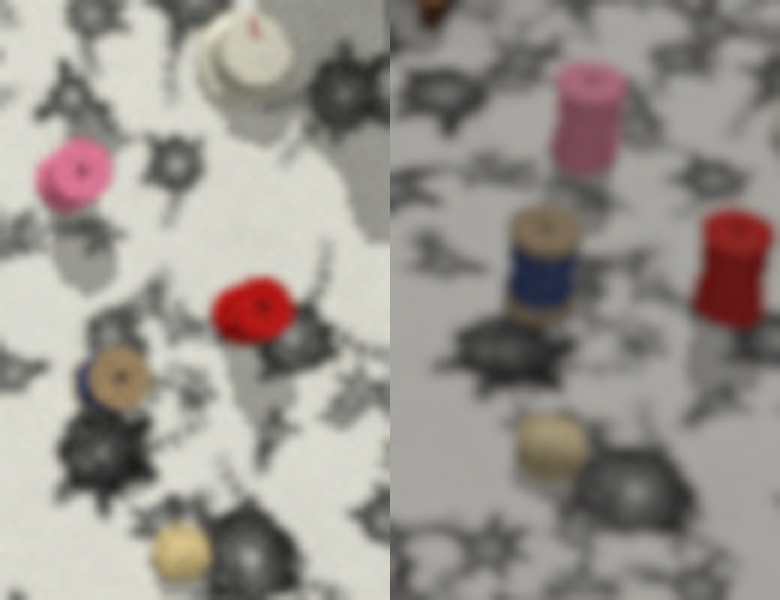

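View pics/c2.png

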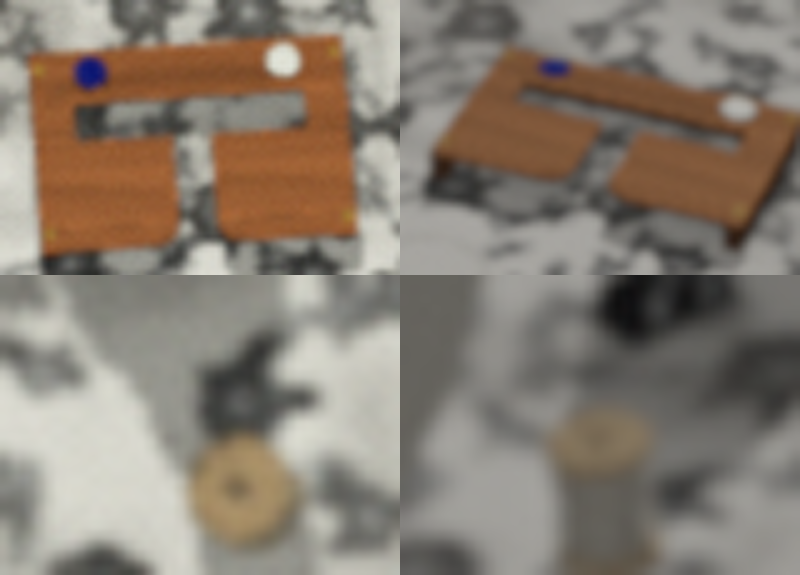

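The blue spool's top flange is at (395,243) and the white spool's at (229,241.5) in the top view. Both show in the scene view, at about (376,262) and (215,213). The rack has its blue dot on the left (+y) and its white dot on the right. Next I'll measure positions in both views.

```bash
cat > vis.py <<'E'
import cv2,numpy as np
def cast(c,p,z):
    R,t=c["view"][:3,:3],c["view"][:3,3]
    d=R.T@np.linalg.solve(c["intrinsics"],[p[0],p[1],1]);o=-R.T@t
    return o+d*(z-o[2])/d[2]
def proj(c,P):
    q=c["intrinsics"]@(c["view"][:3,:3]@P+c["view"][:3,3]);return q[:2]/q[2]
def blob(c,center,half,kind,k=8):
    "centroid of the colour blob nearest to centre, in pixels, and its size"
    x0,y0=[int(round(v-half)) for v in center];n=2*half
    a=cv2.resize(c["frame"][y0:y0+n,x0:x0+n],None,fx=k,fy=k,interpolation=cv2.INTER_CUBIC)
    h,s,v=[m.astype(int) for m in cv2.split(cv2.cvtColor(a,cv2.COLOR_RGB2HSV))]
    m={"tan":(h>8)&(h<28)&(s>70)&(v>95),"blue":(h>105)&(h<135)&(s>110),"white":(s<70)&(v>130),
       "brown":(h<16)&(s>120)&(v>60)}[kind].astype(np.uint8)
    _,l,st,ce=cv2.connectedComponentsWithStats(m)
    i=1+min(range(len(st)-1),key=lambda j:np.hypot(*(ce[j+1]-n*k/2))-0.02*st[j+1,4]**.5*k)
    ys,xs=np.nonzero(l==i)
    return (np.array([xs.mean(),ys.mean()])+.5)/k-.5+[x0,y0], st[i,:4]/k+[x0,y0,0,0]
E
python3 - <<'E'
import pickle,numpy as np
from vis import *
d=pickle.load(open("d0.pkl","rb"));T,S=d["top"],d["scene"]
np.set_printoptions(precision=4,suppress=True)
for n,k,z,pt,ps in(("spB","tan",.037,(395,243),(376,261)),("spW","tan",.037,(229,241.5),(215,211.5)),
  ("dotB","blue",.02,(303,159.5),(321,193.5)),("dotW","white",.02,(341.5,157),(357.5,201.5))):
    for c,p,h in((T,pt,8),(S,ps,8)):
        q,b=blob(c,p,h,k);print(n,q,b,cast(c,q,z)[:2])
E
```

```text
spB [394.4652 242.6231] [390.375 238.25    9.375  10.125] [ 0.4474 -0.2725]
spB [375.4529 263.2957] [371.375 260.5     9.25    6.625] [ 0.446 -0.275]
spW [228.6681 240.9792] [224.25  235.75   10.125  11.125] [0.4587 0.1575]
spW [214.4672 211.5591] [210.75  209.5     8.375   5.125] [0.4579 0.1552]
dotB [302.626  159.1516] [300.375 156.75    5.625   5.75 ] [ 0.6771 -0.04  ]
dotB [320.4091 193.2076] [318.625 192.625   4.625   2.25 ] [ 0.6769 -0.0421]
dotW [341.14   156.5972] [338.125 153.5     7.      6.875] [ 0.6824 -0.1438]
dotW [357.2187 201.266 ] [353.75  199.125   8.      5.375] [ 0.6831 -0.1455]
```

```bash
cat > rig.py <<'E'
from workcell import *
import numpy as np
yaw=np.arctan2(.0058,.1036); c,s=np.cos(yaw),np.sin(yaw)
Rz=np.array([[c,-s],[s,c]]); O=np.array([.6799,-.0929])-Rz@[.042,0]
Q=[np.cos(yaw/2),np.sin(yaw/2),0,0]
def w(x,y,z): return [*(O+Rz@[x,y]),z]
def rackf(v): return Rz.T@np.asarray(v)[:2]
def stat(tag):
    o=get_obs();F=o["wrist_force"]
    print(tag,"t%.1f"%o["time_s"],"rack",np.round(1e3*(rackf(np.asarray(o["position"])[:2]-O)),1),"z%.1f"%(1e3*o["position"][2]),
      "F",np.round([*rackf(F),F[2]],1),"w%.1f g%.0f"%(1e3*o["gripper_width"],o["grip_force"]))
    return o
def pick(xy):
    bot.reach([*xy,.10],Q); hand.move_gripper(.05,25)
    bot.servo_line([*xy,.040]); hand.move_gripper(0.0,25); stat("gripped")
    bot.servo_line([*xy,.11],velocity=.2)
E
python3 - <<'E'
from rig import *
import cv2
stat("start")
pick([.4467,-.2737])
bot.reach(w(-.095,0,.11),Q); bot.servo_line(w(-.095,0,.0415)); stat("front")
for n in("top","scene"):
    a=vision.read_camera(n)["frame"][...,::-1]
    a=a[120:240,260:420] if n=="top" else a[150:270,260:420]
    cv2.imwrite(f"pics/{n}1.png",cv2.resize(a,None,fx=2.5,fy=2.5,interpolation=cv2.INTER_CUBIC))
cv2.imwrite("pics/f1.png",np.hstack([cv2.imread("pics/top1.png"),cv2.imread("pics/scene1.png")]))
E
```

```text
start t0.1 rack [-480.2 -475.2] z247.6 F [-0.3 -1.1 -0. ] w85.4 g0
gripped t3.1 rack [-200.2 -168. ] z41.1 F [0.3 0.1 6. ] w24.8 g24
front t5.0 rack [-95.6  -1.1] z41.1 F [-0.2  0.7 -0.2] w24.5 g25
```

View pics/f1.png

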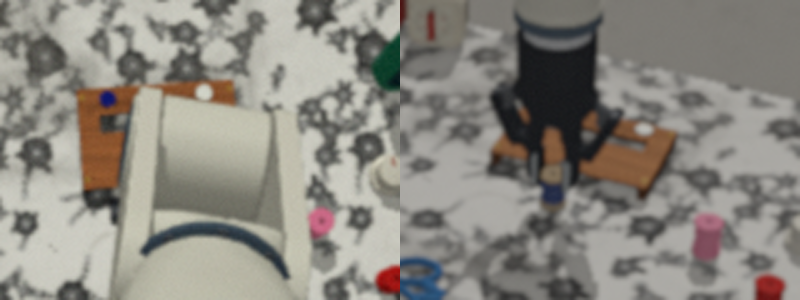

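```bash
python3 - <<'E'
from rig import *
import cv2
stat("now")
a=vision.read_camera("scene")["frame"][...,::-1][170:250,270:390]
cv2.imwrite("pics/z1.png",cv2.resize(a,None,fx=6,fy=6,interpolation=cv2.INTER_CUBIC))
E
```

```text
now t5.1 rack [-95.2  -0.8] z41.6 F [0.7 0.1 0.1] w24.7 g25
```

View pics/z1.png

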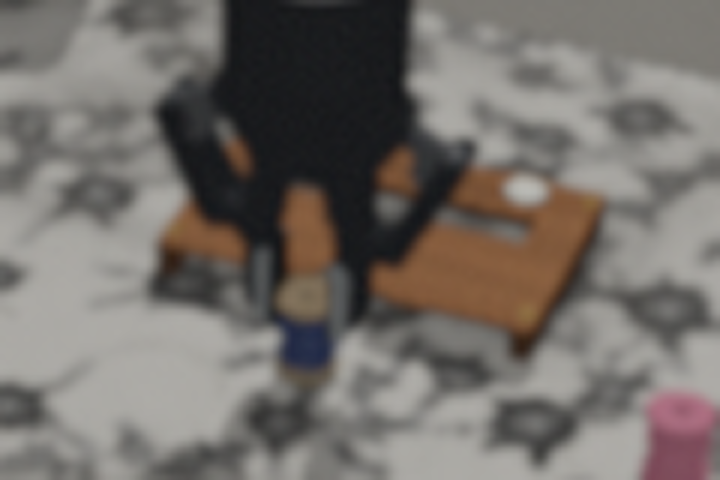

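The scene view shows the blue spool held upright between the pads in front of the mouth, with its flange at about pixel (320.5,218.8). I'll compare that with the TCP.

```bash
python3 - <<'E'
from rig import *
from vis import *
c=vision.read_camera("scene")
q,b=blob(c,(320.5,218.8),8,"tan");P=cast(c,q,.0385)
print(q,b,"flange rack",1e3*rackf(P[:2]-O))
o=stat("tcp"); print("tcp px at .0385",proj(c,np.array([*o["position"][:2],.0385])))
E
```

```text
[320.45414373 216.04342189] [316.25 211.     9.25  11.5 ] flange rack [-82.69720647   4.55528766]
tcp t5.2 rack [-95.   -0.5] z41.8 F [-0.5 -0.1 -0.3] w24.5 g25
tcp px at .0385 [320.61984353 219.17668438]
```

```bash
cat >> rig.py <<'E'
def force():
    o=get_obs();return rackf(o["wrist_force"]),1e3*rackf(np.asarray(o["position"])[:2]-O)
def slide(axis,pts,off,z=.0415):
    """go along rack axis through pts; off = position on the other axis, yielding to side force; stop if blocked"""
    for p in pts:
        bot.servo_line(w(*((p,off) if axis==0 else (off,p)),z),velocity=.06)
        F,pos=force(); side=F[1-axis]
        print(np.round(1e3*p),"off%.1f"%(1e3*off),"pos",np.round(pos,1),"F",np.round(F,1))
        if abs(F[axis])>12: print("blocked"); return off,False
        if abs(side)>2: off+=np.sign(side)*min(.0003*abs(side),.0015)
    return off,True
E
python3 - <<'E'
from rig import *
print(slide(0,np.arange(-.085,.0151,.0125).tolist()+[.015],0.))
stat("end")
E
```

```text
-85.0 off0.0 pos [-84.2   0. ] F [-0.8 -0.5]
-73.0 off0.0 pos [-72.    0.1] F [0.5 0.1]
-60.0 off0.0 pos [-59.6  -0. ] F [ 0.3 -0.5]
-48.0 off0.0 pos [-47.  -0.] F [-0.5  1.2]
-35.0 off0.0 pos [-34.5   0. ] F [-1.3 -0.4]
-23.0 off0.0 pos [-22.1   0. ] F [0.3 0.1]
-10.0 off0.0 pos [-9.6  0. ] F [0.3 0.5]
2.0 off0.0 pos [ 2.9 -0. ] F [-0.6 -0.2]
15.0 off0.0 pos [15.4  0. ] F [-0.7 -1.2]
15.0 off0.0 pos [14.7  0. ] F [0.2 0.5]
(0.0, True)
end t8.6 rack [14.7  0. ] z41.4 F [ 0.2  0.5 -0.4] w24.5 g25
```

```bash
cat >> rig.py <<'E'
def leave(off,y):
    bot.servo_line(w(off,y,.040),velocity=.05); bot.dwell(.2); stat("down")
    hand.move_gripper(.05); stat("open")
    bot.servo_line(w(off,y,.13),velocity=.25); stat("up")
E
python3 - <<'E'
from rig import *
off,ok=slide(1,[.0125,.025,.0375,.047,.052],.015)
if ok: leave(off,.052)
E
```

```text
12.0 off15.0 pos [15.  13.1] F [-0.9  0.4]
25.0 off15.0 pos [15.  25.5] F [ 0.5 -0. ]
38.0 off15.0 pos [15. 38.] F [ 0.6 -1.4]
47.0 off15.0 pos [15.  47.4] F [0.9 1. ]
52.0 off15.0 pos [15.  52.2] F [ 0.3 -0.3]
down t10.7 rack [15.  51.9] z40.0 F [ 0.4  0.2 -0.9] w24.5 g25
open t11.1 rack [15. 52.] z40.0 F [0.3 0.3 0.6] w50.1 g0
up t11.6 rack [15.4 52. ] z131.0 F [-0.7 -0.6 -0.2] w49.6 g0
```

```bash
python3 - <<'E'
from rig import *
import cv2
pick([.4583,.1563])
a=vision.read_camera("top")["frame"][...,::-1][140:210,280:370]
b=vision.read_camera("scene")["frame"][...,::-1][170:240,280:370]
cv2.imwrite("pics/f2.png",cv2.resize(np.hstack([a,b]),None,fx=4.4,fy=4.4,interpolation=cv2.INTER_CUBIC))
bot.reach(w(-.095,0,.11),Q); bot.servo_line(w(-.095,0,.0415)); stat("front")
E
```

```text
gripped t13.8 rack [-164.5  261.4] z40.9 F [-0.4 -0.3  6.1] w24.1 g24
front t16.0 rack [-95.    1.1] z41.2 F [-0.6 -0.2  0.3] w24.3 g25
```

View pics/f2.png

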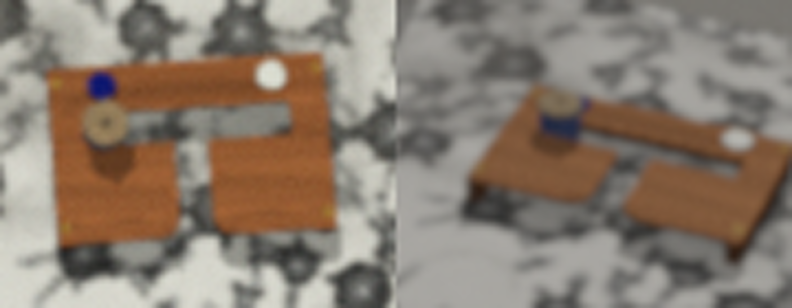

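The blue spool stands upright at the slot's left end: its flange is at crop (106,124), just in front of the blue dot at (102,86). Now for the white one.

```bash
python3 - <<'E'
from rig import *
import cv2
off,ok=slide(0,np.arange(-.085,.0151,.0125).tolist()+[.015],0.)
if ok:
    off,ok=slide(1,[-.0125,-.025,-.0375,-.047,-.052],.015)
    if ok:
        leave(off,-.052)
        bot.reach([.45,-.30,.25],Q); stat("clear")
        from vis import *
        for n,g in(("top",((303,168),(342,166))),("scene",((316,193.5),(353,205)))):
            c=vision.read_camera(n)
            y0,x0=(140,280) if n=="top" else (170,280)
            cv2.imwrite(f"pics/{n}3.png",c["frame"][y0:y0+70,x0:x0+90,::-1])
        cv2.imwrite("pics/f3.png",cv2.resize(np.hstack([cv2.imread("pics/top3.png"),cv2.imread("pics/scene3.png")]),None,fx=4.4,fy=4.4,interpolation=cv2.INTER_CUBIC))
E
```

```text
-85.0 off0.0 pos [-84.2   0. ] F [0.6 0.1]
-73.0 off0.0 pos [-72.   -0.1] F [ 0.3 -0.6]
-60.0 off0.0 pos [-59.5  -0. ] F [-0.1 -0.6]
-48.0 off0.0 pos [-47.1   0. ] F [-0.2 -0.1]
-35.0 off0.0 pos [-34.5   0. ] F [-0.7 -0.5]
-23.0 off0.0 pos [-22.1   0. ] F [0.1 0.3]
-10.0 off0.0 pos [-9.6 -0. ] F [-0.7 -0.7]
2.0 off0.0 pos [2.9 0. ] F [0.7 0.8]
15.0 off0.0 pos [15.4  0. ] F [-0.3 -0.1]
15.0 off0.0 pos [14.7  0. ] F [-0.3 -0.1]
-12.0 off15.0 pos [ 15.  -13.1] F [0.2 0.3]
-25.0 off15.0 pos [ 15.  -25.5] F [-0.1 -0.1]
-38.0 off15.0 pos [ 15. -38.] F [ 0.7 -0.4]
-47.0 off15.0 pos [ 15.  -47.4] F [ 0.1 -0. ]
-52.0 off15.0 pos [ 15.  -52.3] F [-0.   0.3]
down t21.6 rack [ 15.  -51.9] z40.0 F [ 0.4 -0.7 -0.7] w23.9 g25
open t21.9 rack [ 15. -52.] z40.0 F [-0.9 -1.2  1. ] w50.3 g0
up t22.4 rack [ 15.4 -52.1] z131.1 F [-0.1 -0.1 -1.7] w49.9 g0
clear t23.5 rack [-198.5 -193.5] z249.3 F [0.4 0.8 0.1] w49.9 g0
```

View pics/f3.png

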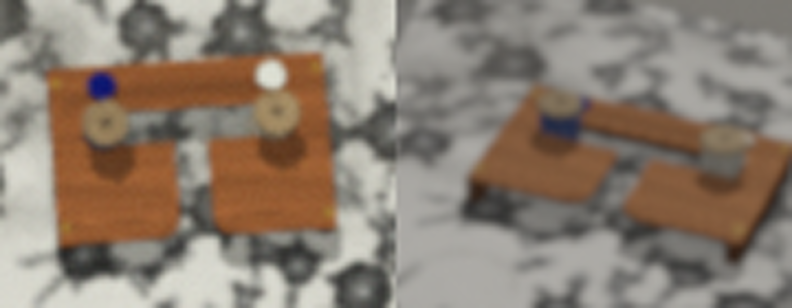

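Both spools stand upright at the slot ends, with flanges at crop (106,124) and (277,112), each in front of its own dot.

```bash
python3 - <<'E'
from rig import *
print(hand_in())
E
```

```text
the job is handed in; nothing more can be done
None
```

Both spools stand upright in the rack at the ends of the cross slot with their own colour discs, blue on the left and white on the right; the job was handed in at about 24 s with no contact forces of note.

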